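# Pin the wheel back on a wheelchair side frame

### The job

Refit the wheel of the wheelchair side frame that lies on the treatment table: slide it over the upright stub axle, hub boss up, until it rests on the collar. Then lock it with the R-clip from the tray: feel for the axle's cross-hole with the straight leg and push it through, gently, until the bent leg has ridden over the axle and snapped round it; let go and leave the bottle, tub, carton and tin standing where they are.

Things in the scene. Friction and masses are not known exactly. Their poses are not given: they have to be found in the camera images.
- frame: Blue tubular wheelchair side frame (340 by 400 mm, tubes 30 mm thick), lying flat and fixed. Origin: on the axis of its upright steel stub axle, at table height; tubes run from there along the frame's +x and +y, none higher than 30 mm. The axle stands on a collar 38 mm across whose top, where the wheel rests, is 40 mm above the table.
- axle_end (a point): Centre of the stub axle's end face, 106 mm above the table. The axle is 20 mm thick, its end chamfered to 15 mm. It is not keyed in the frame but turns stiffly (about 0.06 N m), so a clip leg that has entered the cross-hole can bring it into line.
- hole (a point): Middle of the axle's level cross-hole, on the axle's axis, 93 mm above the table (7 mm above the seated wheel's boss). It is 6.5 mm wide and goes right through, its mouths' edges eased by about 1 mm; either may be entered. Its heading is NOT given: anywhere within 1 rad of the frame's y axis, to be seen or felt.
- wheel: Wheel 125 mm across lying on the table, boss up; black tyre z 0 to 32 mm, white spokes, round white hub boss 44 mm across standing 14 mm above the tyre (top at z = 46 mm); bore 23 mm. Origin: centre of its underside, z up along the bore. 0.3 to 0.6 kg.
- clip: Steel R-clip of 5 mm wire, 42 g, lying flat in a green tray (floor 3 mm above the table, walls 14 mm high). Origin: centre of its coiled head, on the underside; x points along the legs to their tips, z up. Straight leg along y = -10.5 mm. The bent leg, on the +y side, closes in to a neck, curves round the axle's place, narrows again and flares outwards at its tip (x = 72 mm).
- clip_head (a point): Middle of the clip's coiled head (clip frame 0, 0, 5 mm): a rounded square of two turns, 26 by 26 mm, 10 mm high, with flat sides 12 mm long. Grip it across the clip's y.
- clip_seat (a point): Point on the straight leg's centre line in the middle of the bent leg's saddle (clip frame 50, -10.5, 2.5 mm). It coincides with hole when the clip is fully home.
- clip_tip (a point): Square-cut end of the straight leg (clip frame 79.5, -10.5, 2.5 mm). When it first touches the axle's surface the clip still has 39.5 mm to go; it slides freely in the hole until the bent leg meets the axle (about 20 mm before home).
- bent (a joint): How far the clip's bent leg is sprung open, rad: 0 relaxed, about 0.07 as it rides over the axle, below 0.03 once snapped home. Riding over takes a push of roughly 8 N, which falls away at the snap; pushed farther, the neck meets the axle and the force climbs steeply.
- bottle: Amber bottle, 56 mm across, 110 mm high, loose. Origin: centre of its underside.
- tub: White tub with red lid, 90 mm across, 76 mm high, loose. Origin: centre of its underside.
- carton: Yellow carton 45 by 60 by 70 mm high, loose. Origin: centre of its underside.
- tin: Small white tin with blue lid, 50 mm across, 43 mm high, loose. Origin: centre of its underside.
Mind the look-alikes: they are no part of the job. What is meant by the clip is not orange or pink, and is the smaller of those in its own colour.

How it is judged:
On the way, in this order (a step that is already met when the one before it is completed fails the run):
1. the wheel is on the axle, boss up, resting on the collar and let go (horizontal distance between wheel and frame below 0.006 m and z of wheel in the frame of frame between 0.036 and 0.0435 m and angle between wheel's own z axis and vertical below 0.12 rad and contact force between the fingers and wheel below 0.5 N), for 0.2 s.
2. the R-clip is home in the cross-hole (distance between clip_seat and hole below 0.004 m), for 0.2 s.
At the end, for the whole second after the job is handed in: Wheel boss up, level within 7 degrees, on the collar (within 3.5 mm), centred within 6 mm; clip_seat within 4 mm of the hole's middle, clip within 0.5 rad of level, bent leg closed round the axle (below 0.03 rad); wheel and clip at rest (horizontal distance between wheel and frame below 0.006 m and z of wheel in the frame of frame between 0.036 and 0.0435 m and angle between wheel's own z axis and vertical below 0.12 rad and distance between clip_seat and hole below 0.004 m and value of joint bent below 0.03 rad and angle between the z axis of clip and the z axis of frame, either way round below 0.5 rad and linear speed of each of clip, wheel below 0.02 m/s); the robot touches nothing.
It fails at once if the clip is forced against the axle or frame with more than 30 N (contact force between clip and frame above 30 N).
It fails at once if the bottle is shifted by more than 20 mm or tipped (distance of bottle from where it was at the start of the episode above 0.02 m or angle between bottle's own z axis and vertical above 0.3 rad).
It fails at once if the carton is shifted by more than 20 mm or tipped (distance of carton from where it was at the start of the episode above 0.02 m or angle between carton's own z axis and vertical above 0.3 rad).
It fails at once if the tub is shifted by more than 20 mm or tipped (distance of tub from where it was at the start of the episode above 0.02 m or angle between tub's own z axis and vertical above 0.3 rad).
It fails at once if the tin is shifted by more than 20 mm or tipped (distance of tin from where it was at the start of the episode above 0.02 m or angle between tin's own z axis and vertical above 0.3 rad).
It also fails if it takes over 72 s, if anything falls off the work surface, if the arm or the gripper's body presses on something with over 40 N, if the wrist force passes 120 N, or if a joint passes its speed limit or range.

### The arm

A 6-joint arm with a two-finger parallel gripper is mounted at the origin on the work surface. World frame = base frame: x ahead of the robot, y to its left, z up, the work surface at z = 0. Lengths are in m, angles in rad, forces in N, time in s.
With the tool pointing down it reaches from about 0.3 to 0.875 m from the base axis. Payload 4.2 kg.
Tool frame: the origin (TCP) lies on the centre line of the jaws, within the pads' length; the fingertips stand 11 mm ahead of it and the grasp point (between the pads) lies 8 mm behind it (arm.finger_overhang is the distance from the TCP to the fingertips, in m); y points along the fingers, x is the direction in which the jaws open and shut, and the axes are right-handed (so a half turn about y gives the same grasp; the last joint's range is limited). The gripper opens to 85 mm and grips with 20 to 120 N. Pads are 22 mm wide; open, the fingers measure 114 mm over their backs; the gripper's body (76 mm by 85 mm) begins 54 mm behind the grasp point. The pads swing forward as they close: fully open they stand 13 mm farther back than shut.
Start: joints at [1.235, 0.32, 1.565, -0, 1.257, -0.02], TCP at [0.179, 0.547, 0.242] pointing down, gripper open.
Joint ranges: [-3.11, 3.11], [-0.84, 2.01], [0.21, 2.61], [-1.34, 4.49], [0.05, 2.63], [-2.56, 2.56]. Speed limits (rad/s): [2.57, 2.57, 3.14, 3.14, 3.14, 3.14].

### API

Orientations are given as a unit quaternion [x, y, z, w].
In Python, from cell import status, vision, order, arm gives the robot as it stands.
- The arm moves only by the shell command python3 -m handwheel 'ROWS' [OPENING] [FORCE]. ROWS is JSON, a list of rows, each a list of 6 numbers: the shift along the world's x, y, z in mm, then the turn, a rotation vector about the world's x, y, z in degrees. In form: [[x, y, z, rx, ry, rz], ...]. A call has 1 to 8 rows; each row shifts and turns the commanded pose from where the row before left it; what a row does not reach is not made up. A row lasts 1/10 s, in which the tool goes at most 50 mm and 8.59 degrees, less where a joint would pass 70% of its speed; a pose out of reach is approached as far as the arm can. A call is refused whole if a number of a shift passes 50 or a number of a turn 8.59, either way. A call with a gripper value outside its range is refused whole. OPENING is the opening, from 0 (shut) to 1 (fully open), set as the call begins (- or left out, the last holds). The fingers move at their own pace and stop on an object; FORCE is the grip in N (left out, the last holds). Time passes only in rows, so rows that do not move let the fingers close. It gives the time, the measured TCP pose, the force and the opening at its end, in the units of the state.
- status.sense(): the state, without advancing time (a new reading comes with each control period).
- vision.capture(name): name is "side" or "top"; returns the picture (384x512x3 uint8, red, green, blue); there is no depth.
- vision.camera_info(name): a dict with "fx", "fy", "cx", "cy" (pixels), "R" (3x3) and "t" (3): a world point X has camera coordinates R X + t. Camera axes: x right, y down, z forward; pixel columns grow to the right and rows downward; lengths in m; the calibration is good to about 2 mm. A picture is of the moment at which its call begins. camera_info takes no time and is no camera call.
- order.finish_job(): hands the job in, once; it reports no verdict.
The state is a dict: "time_s": time; "joint_pos": joint angles; "qvel": joint speeds; "tau": joint torques, N m; "tool_pos": TCP position; "tool_rot": TCP orientation; "contact_force": force on the tool from outside, world axes, zero at the start; "torque": the same for the moment, N m; "width": finger opening in m.
Only numpy, scipy, OpenCV 4.12 (cv2) and the standard library are available. Lean on these libraries where they do the work, as an engineer would, in place of code of your own. Each camera call takes 0.05 s, during which the arm holds its last target.

## Working session

There is one attempt and no reset: what is moved stays moved. The work goes in short steps, Python scripts to look and compute and a shell command to move; the robot and the scene stay as the last step left them, time stands still between calls to the robot, and variables do not carry over. Pictures are saved under pics/ and viewed, and the job is handed in when it is done.

```bash
ls; mkdir -p pics
python3 - <<'E'
from cell import status, vision, order, arm
import cv2
print(status.sense())
print([a for a in dir(arm) if a[0]!='_'])
for n in ("side","top"):
    im=vision.capture(n); cv2.imwrite(f"pics/{n}0.png",im[:,:,::-1]); print(n,vision.camera_info(n))
E
```

```text
pics
{'time_s': 0.0, 'joint_pos': array([ 1.23495758e+00,  3.20281472e-01,  1.56570576e+00, -3.30411973e-05,
        1.25741204e+00, -1.99849961e-02]), 'qvel': array([ 1.32168558e-03, -2.77474646e-03,  1.10522881e-03,  1.87462784e-03,
        4.99928084e-05,  1.10798824e-03]), 'tau': array([ 1.34527309e-03, -4.15506649e+01, -2.34165502e+01,  2.50309870e-05,
        8.05273012e-03,  9.71295066e-06]), 'tool_pos': array([0.17845445, 0.54610587, 0.24147787]), 'tool_rot': array([ 0.5727847 ,  0.41462675, -0.41566298, -0.57203726]), 'contact_force': array([0.36227858, 0.33780909, 0.42904911]), 'torque': array([ 0.03391748,  0.07423629, -0.01407182]), 'width': 0.08512515453059744}
['Unreachable', 'finger_overhang']
side {'fx': 462.95594992991823, 'fy': 462.95594992991823, 'cx': 261.4162211121908, 'cy': 191.8681593558515, 'R': array([[ 0.99487685, -0.10079494, -0.00777382],
       [-0.06021058, -0.52901238, -0.84647539],
       [ 0.08120799,  0.84260684, -0.53237109]]), 't': array([-0.51378175,  0.05258664,  1.31840834])}
top {'fx': 472.71338158053607, 'fy': 472.71338158053607, 'cx': 251.93287204287446, 'cy': 192.53190038645465, 'R': array([[ 0.0084166 , -0.99993341, -0.00789583],
       [-0.98389907, -0.0068714 , -0.17859285],
       [ 0.1785267 ,  0.00927185, -0.98389138]]), 't': array([-0.07294404,  0.51079624,  1.29634552])}
```

View pics/side0.png

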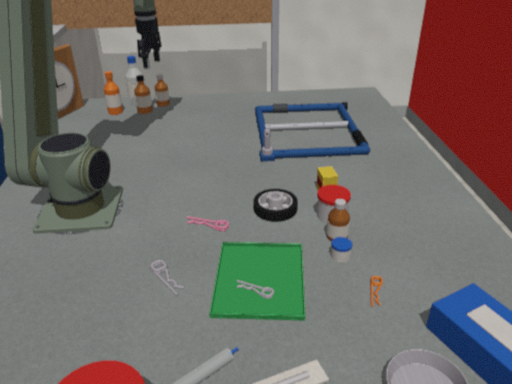

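View pics/top0.png

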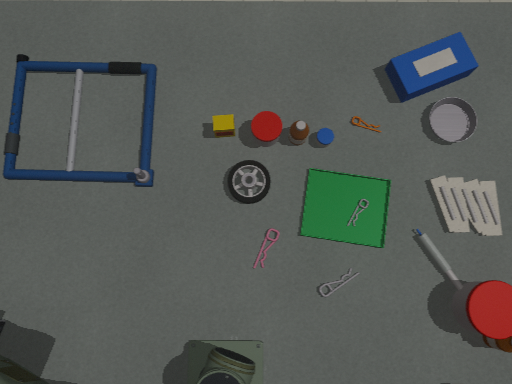

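The side view shows the frame at (310,130) with its axle at (267,140), the wheel at (275,205), and the tray at (260,280). The steel clip is in the tray at (255,289), with a larger steel one outside at (165,277). In the top view the axle is at about (143,176), the wheel at (249,181), and the clip at (358,211). Next I'll enlarge these areas and measure.

```bash
cat > h.py <<'E'
import numpy as np, cv2
from cell import status, vision
from scipy.spatial.transform import Rotation as Ro
def ray(n,u,v):
    c=vision.camera_info(n);R=np.array(c['R']);t=np.array(c['t'])
    return -R.T@t, R.T@np.array([(u-c['cx'])/c['fx'],(v-c['cy'])/c['fy'],1])
def plane(n,u,v,z):
    o,d=ray(n,u,v); return o+d*(z-o[2])/d[2]
def proj(n,X):
    c=vision.camera_info(n);p=np.array(c['R'])@X+c['t'];return c['fx']*p[0]/p[2]+c['cx'],c['fy']*p[1]/p[2]+c['cy']
def tri(a,b):  # a top uv, b side uv
    o1,d1=ray('top',*a);o2,d2=ray('side',*b)
    s=np.linalg.lstsq(np.c_[d1,-d2],o2-o1,rcond=None)[0]
    p,q=o1+d1*s[0],o2+d2*s[1]; return (p+q)/2,np.linalg.norm(p-q)
def crop(src,name,x0,y0,w,h,k):
    im=src[y0:y0+h,x0:x0+w]; cv2.imwrite('pics/'+name,cv2.resize(im,None,fx=k,fy=k,interpolation=cv2.INTER_CUBIC))
E
python3 - <<'E'
from h import *
t=cv2.imread('pics/top0.png');s=cv2.imread('pics/side0.png')
def st(l,name):
    cv2.imwrite('pics/'+name,np.hstack(l))
def c(im,x,y,w,h,k): return cv2.resize(im[y:y+h,x:x+w],None,fx=k,fy=k,interpolation=cv2.INTER_CUBIC)
st([c(t,340,190,40,50,10),c(s,230,270,40,50,10)[:500]],'clipcrop.png')
st([c(t,125,155,40,40,10),c(s,250,120,40,40,10)],'axlecrop.png')
st([c(t,220,155,60,60,6),c(s,245,175,60,60,6)],'wheelcrop.png')
st([c(t,310,250,60,60,6),c(s,140,250,60,60,6)],'other.png')
E
```

```text
(no output)
```

View pics/clipcrop.png

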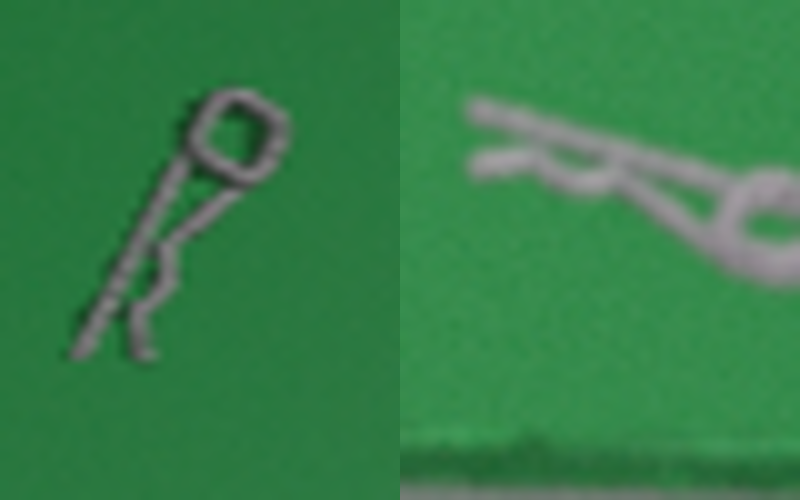

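View pics/axlecrop.png

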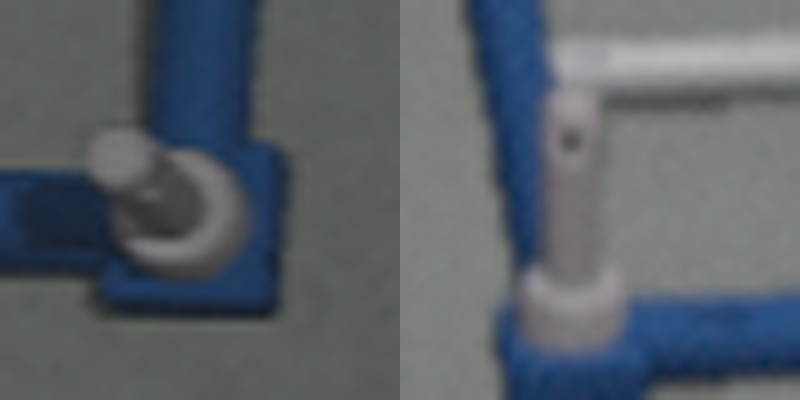

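View pics/wheelcrop.png

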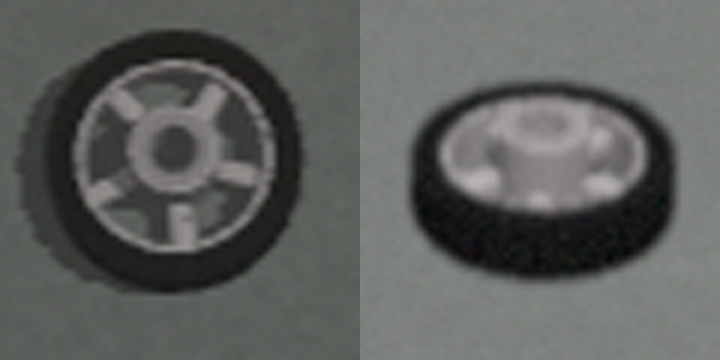

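View pics/other.png

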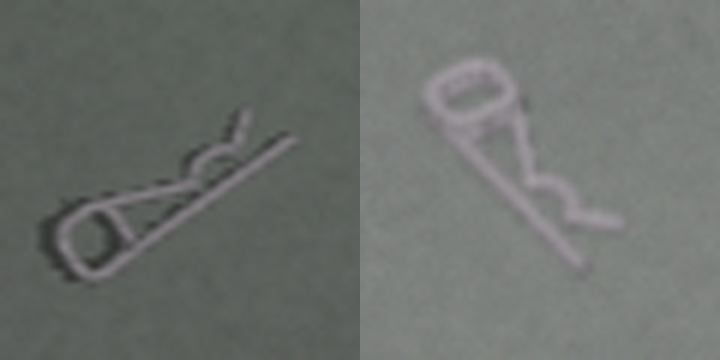

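The clip in the tray is the one meant. Of the two steel-coloured clips, the tray one at top (358,211) is the smaller, and the other at top (338,285) is clearly larger. The pink one at (267,248) and the orange one at (366,124) are excluded. The cross-hole shows in the side view at about (267.2,133.3), near the axle's middle. Next I'll measure with masks.

```bash
cat > m.py <<'E'
from h import *
def clipmask(im,x0,y0,w,h):
    hsv=cv2.cvtColor(im[y0:y0+h,x0:x0+w],cv2.COLOR_BGR2HSV)
    return hsv
E
python3 - <<'E'
from h import *
t=cv2.imread('pics/top0.png');s=cv2.imread('pics/side0.png')
def cr(X,Y,k,x0,y0): return ((X+.5)/k-.5+x0,(Y+.5)/k-.5+y0)
print('axle end',tri(cr(122,155,10,125,155),cr(174,98,10,250,120)))
print('plane z106',plane('top',*cr(122,155,10,125,155),.106),plane('side',*cr(174,98,10,250,120),.106))
print('collar top z40 top',plane('top',*cr(180,213,10,125,155),.040))
h=plane('side',*cr(172,138,10,250,120),.093);print('hole',h)
print('boss',tri(cr(175,150,6,220,155),cr(187,123,6,245,175)))
print(plane('top',*cr(175,150,6,220,155),.046))
# tyre outline by mask dark in both
hsv=cv2.cvtColor(t,cv2.COLOR_BGR2HSV)
g=cv2.cvtColor(t,cv2.COLOR_BGR2GRAY)
m=np.zeros_like(g);m[155:215,215:280]=((g[155:215,215:280]<45)*255)
cs,_=cv2.findContours(m,cv2.RETR_EXTERNAL,cv2.CHAIN_APPROX_NONE);c=max(cs,key=cv2.contourArea)
print('tyre ell',cv2.fitEllipse(c), plane('top',*cv2.fitEllipse(c)[0],.03))
gr=cv2.cvtColor(s,cv2.COLOR_BGR2GRAY)
# clip
for n,im,(x0,y0,w,h) in (('top',t,(335,190,50,50)),('side',s,(225,270,60,35))):
    sub=im[y0:y0+h,x0:x0+w].astype(int)
    mk=((sub[:,:,2]-sub[:,:,1])>-12).astype(np.uint8)
    nn,lab,stt,cen=cv2.connectedComponentsWithStats(mk)
    i=1+np.argmax(stt[1:,4]);ys,xs=np.where(lab==i)
    print(n,stt[i],xs.min()+x0,ys.min()+y0)
    P=np.array([plane(n,x+x0,y+y0,.0055)[:2] for x,y in zip(xs,ys)])
    np.save(f'clip_{n}.npy',P)
    print(cv2.minAreaRect((P*1e4).astype(np.float32)))
f=lambda X,Y:cr(X,Y,10,340,190)
print('head',plane('top',*f(240,137),.013),'tip',plane('top',*f(82,352),.0055),'legroot',plane('top',*f(190,160),.0055),'benttip',plane('top',*f(147,354),.0055))
fs=lambda X,Y:cr(X-400,Y,10,230,270)
print('tip tri',tri(f(82,352),fs(478,108)))
c=vision.camera_info('side');print('sidecam',-np.array(c['R']).T@c['t'])
E
```

```text
axle end (array([0.56006963, 0.24530611, 0.11011716]), np.float64(0.00048644628554694945))
plane z106 [0.56076438 0.2463647  0.106     ] [0.56131657 0.25441023 0.106     ]
collar top z40 top [0.55892229 0.24593689 0.04      ]
hole [0.56031246 0.25152145 0.093     ]
boss (array([ 0.54945886, -0.05966191,  0.0493926 ]), np.float64(0.002752747337633171))
[ 0.54876441 -0.05961275  0.046     ]
tyre ell ((248.38990783691406, 181.48362731933594), (41.65047073364258, 42.60097122192383), 6.201667785644531) [ 0.54651496 -0.05836297  0.03      ]
top [12  9 21 27 93] 347 199
((4601.97314453125, -3756.677490234375), (244.41845703125, 921.68408203125), 60.43500900268555)
side [ 12  11  37  17 172] 237 281
((4635.1494140625, -3684.986328125), (292.9808044433594, 907.64013671875), 54.439666748046875)
head [ 0.48802826 -0.39175291  0.013     ] tip [ 0.42610059 -0.34586056  0.0055    ] legroot [ 0.48235694 -0.37874413  0.0055    ] benttip [ 0.4256623 -0.3645638  0.0055   ]
tip tri (array([ 0.42600139, -0.345217  ,  0.00874403]), np.float64(0.0005354764479672367))
sidecam [ 0.40725055 -1.1348675   0.74240173]
```

Run:
```python
from h import *
s=status.sense()
R=Ro.from_quat(s['tool_rot']).as_matrix();print(R.round(3));
t=cv2.imread('pics/top0.png').astype(float);sd=cv2.imread('pics/side0.png').astype(float)
g=sd.mean(2)[118:152,260:276]
print(g[8:30].astype(int))
gt=t.mean(2)[162:182,130:150];print(gt.astype(int))
gb=t.mean(2)[168:194,236:262];
print('side boss',plane('side',245+187.5/6-.5,175+123.5/6-.5,.046))
for o in ((224,125),(266,126),(300,131),(325,136)): print(plane('top',*o,.06))
```

```text
[[ 0.311 -0.001 -0.951]
 [ 0.951 -0.002  0.311]
 [-0.002 -1.     0.   ]]
[[ 71  80  77  77  96 140 168 167 164 163 165 175 176 174 174 175]
 [ 69  76  76  79  87 122 155 158 158 158 155 156 158 155 153 153]
 [ 67  74  79  81  87 111 141 145 144 136 131 130 130 128 126 125]
 [ 66  74  80  80  97 130 145 153 144 132 109 100  97 100  96  95]
 [ 66  72  74  85 104 136 152 156 150 132  98  86  88  83  84  84]
 [ 64  71  75  82 102 128 143 147 145 132 109 109 108 109 111 110]
 [ 61  66  76  83 104 122 126 128 132 128 113 119 125 126 121 124]
 [ 55  66  73  85 102 123  99  98 120 121 114 125 127 128 128 129]
 [ 54  69  73  82 103 122  95  91 117 114 110 123 127 125 128 127]
 [ 53  64  72  79  97 124 121 124 124 114 112 122 127 126 129 124]
 [ 57  60  73  78  92 113 125 131 122 112 113 124 127 127 129 125]
 [ 52  62  69  78  91 108 116 118 117 114 119 126 127 128 130 125]
 [ 58  60  70  80  89 104 113 115 114 114 121 128 127 128 129 127]
 [ 70  54  68  74  90 106 115 116 113 116 119 128 126 127 126 128]
 [ 75  57  60  77  87 106 115 116 117 114 123 129 128 127 127 127]
 [ 74  56  63  76  85 
[... 1645 characters left out ...]
41  42  42  41  46  61  66  56  55  58  61  68  70  72  92 114 114
   95  78]
 [ 41  41  42  41  42  41  60  73  69  56  54  57  63  67  76 104 118 105
   86  76]
 [ 38  39  39  40  41  37  53  64  73  69  61  56  59  78 105 117 112  97
   83  74]
 [ 38  38  38  35  38  38  41  70 107 120 119 119 119 120 120 113  99  85
   77  67]
 [ 47  46  48  49  47  41  36  42  72 101 116 120 120 114 108  96  81  75
   70  63]
 [ 39  42  41  42  40  44  53  47  47  58  68  76  78  78  76  73  71  68
   62  61]]
side boss [ 0.55156752 -0.05395505  0.046     ]
[0.70615017 0.01309638 0.06      ]
[ 0.70384497 -0.10803073  0.06      ]
[ 0.6894255  -0.20576433  0.06      ]
[ 0.67492529 -0.27723364  0.06      ]
```

```bash
python3 -m handwheel '[[23,-38,-5,0,0,0],[23,-38,-5,0,0,0],[23,-38,-5,0,0,0],[23,-38,-5,0,0,0],[23,-38,-5,0,0,0],[23,-38,-5,0,0,0],[23,-38,-5,0,0,0],[23,-38,-5,0,0,0]]' 0.7; python3 -m handwheel '[[23,-38,-5,0,0,0],[23,-38,-5,0,0,0],[23,-38,-5,0,0,0],[23,-38,-5,0,0,0],[23,-38,-5,0,0,0],[23,-38,-5,0,0,0],[23,-38,-5,0,0,0],[0,0,0,0,0,0]]'
```

```text
time_s: 0.9
tool_pos: [0.363, 0.2409, 0.202]
tool_rot: [-0.572, -0.415, 0.415, 0.572]
contact_force: [1.3, 0.7, -0.3]
width: 0.0599
time_s: 1.7
tool_pos: [0.5257, -0.0274, 0.1663]
tool_rot: [0.574, 0.414, -0.414, -0.573]
contact_force: [0.3, 1.0, -0.4]
width: 0.0601
```

```bash
python3 -m handwheel '[[23.3,-32.1,-10,0,0,0],[0,0,-45,0,0,0],[0,0,-25,0,0,0],[0,0,0,0,0,0],[0,0,0,0,0,0]]'
python3 - <<'E'
from h import *
t=vision.capture('top')[:,:,::-1];s=vision.capture('side')[:,:,::-1]
c=lambda im,x,y,w,h,k: cv2.resize(im[y:y+h,x:x+w],None,fx=k,fy=k,interpolation=cv2.INTER_CUBIC)
cv2.imwrite('pics/a1.png',np.hstack([c(t,200,130,90,90,4),c(s,230,130,90,90,4)]))
E
```

```text
time_s: 2.2
tool_pos: [0.5468, -0.055, 0.0876]
tool_rot: [-0.572, -0.415, 0.415, 0.572]
contact_force: [0.2, -1.2, 0.7]
width: 0.0598
```

View pics/a1.png

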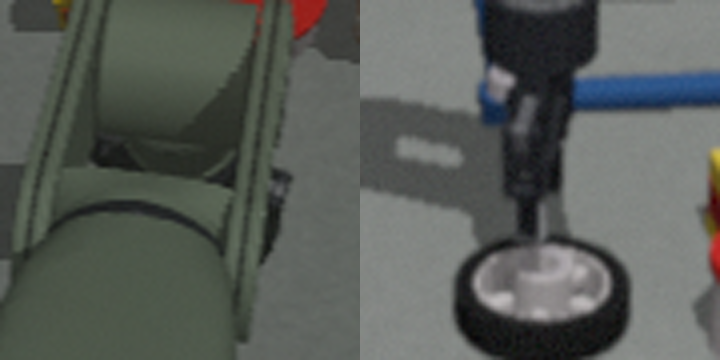

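The side crop shows the near finger at (530,230), just left of and above the boss centre (545,262). That's consistent with the jaw heading. The arm hides the top view, so I'll go down to the boss now.

```bash
python3 -m handwheel '[[3,-4,-15,0,0,0],[0,0,-15,0,0,0],[0,0,-7,0,0,0],[0,0,0,0,0,0],[0,0,0,0,0,0]]'
python3 - <<'E'
from h import *
s=vision.capture('side')[:,:,::-1]
c=lambda im,x,y,w,h,k: cv2.resize(im[y:y+h,x:x+w],None,fx=k,fy=k,interpolation=cv2.INTER_CUBIC)
cv2.imwrite('pics/a2.png',c(s,240,150,70,70,8))
E
```

```text
time_s: 2.8
tool_pos: [0.5505, -0.0594, 0.0513]
tool_rot: [0.573, 0.416, -0.415, -0.572]
contact_force: [-0.3, 0.1, -0.2]
width: 0.0594
```

View pics/a2.png

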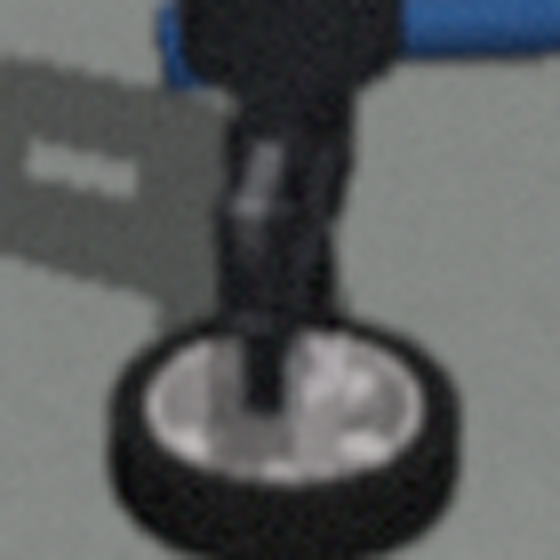

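```bash
python3 -m handwheel '[[0,1,-6,0,0,0],[0,0,-4,0,0,0],[0,0,0,0,0,0]]'; python3 -m handwheel '[[0,0,0,0,0,0],[0,0,0,0,0,0],[0,0,0,0,0,0],[0,0,0,0,0,0],[0,0,0,0,0,0]]' 0.3 40
python3 - <<'E'
from h import *
s=vision.capture('side')[:,:,::-1]
c=lambda im,x,y,w,h,k: cv2.resize(im[y:y+h,x:x+w],None,fx=k,fy=k,interpolation=cv2.INTER_CUBIC)
cv2.imwrite('pics/a3.png',c(s,240,150,70,70,8))
print(status.sense()['width'])
E
```

```text
time_s: 3.15
tool_pos: [0.5494, -0.0584, 0.0397]
tool_rot: [-0.572, -0.415, 0.415, 0.573]
contact_force: [0.4, -0.0, 0.1]
width: 0.06
time_s: 3.65
tool_pos: [0.5499, -0.0588, 0.0406]
tool_rot: [0.572, 0.415, -0.415, -0.572]
contact_force: [-2.0, -2.5, 4.7]
width: 0.0421
0.042305093748160404
```

View pics/a3.png

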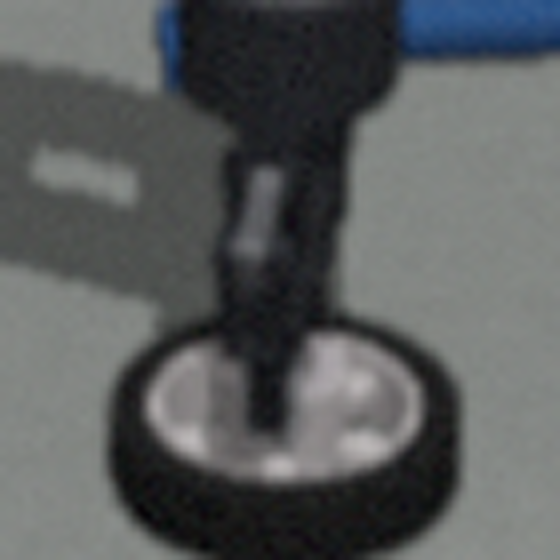

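```bash
python3 -m handwheel '[[0,0,5,0,0,0],[0,0,20,0,0,0],[0,0,30,0,0,0],[0,0,40,0,0,0],[0,0,35,0,0,0],[0,0,0,0,0,0],[0,0,0,0,0,0]]' 0.3 60
python3 - <<'E'
from h import *
s=vision.capture('side')[:,:,::-1]
c=lambda im,x,y,w,h,k: cv2.resize(im[y:y+h,x:x+w],None,fx=k,fy=k,interpolation=cv2.INTER_CUBIC)
cv2.imwrite('pics/a4.png',c(s,230,100,80,100,6))
t=vision.capture('top')[:,:,::-1];cv2.imwrite('pics/a4t.png',t)
print(status.sense()['width'])
E
```

```text
time_s: 4.4
tool_pos: [0.5492, -0.0581, 0.1694]
tool_rot: [-0.572, -0.415, 0.415, 0.573]
contact_force: [-0.3, -0.3, -6.3]
width: 0.0416
0.04123105805414927
```

View pics/a4.png

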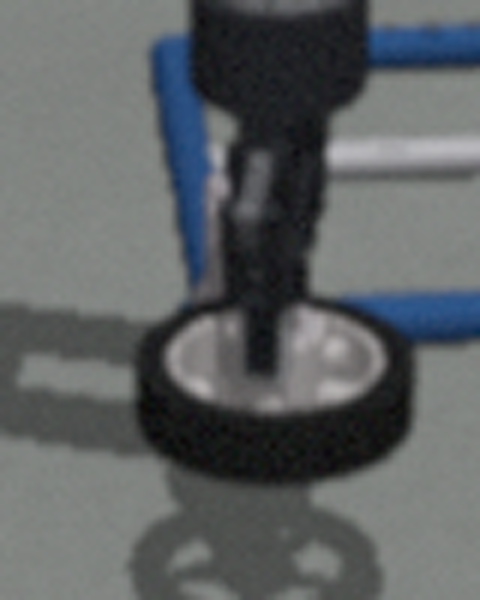

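View pics/a4t.png

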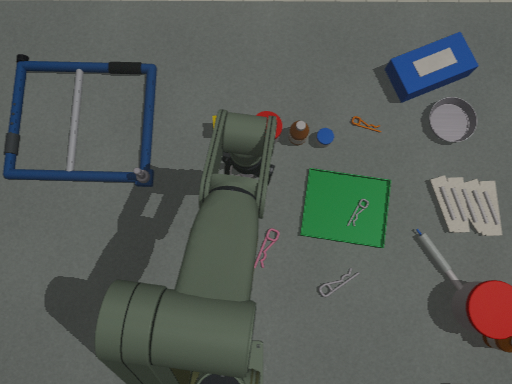

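The wheel is lifted level, with its side-view centre at about (276,163), and its shadow is clear below. Next I'll carry it over the axle.

```bash
python3 -m handwheel '[[1.5,43.5,0,0,0,0],[1.5,43.5,0,0,0,0],[1.5,43.5,0,0,0,0],[1.5,43.5,0,0,0,0],[1.5,43.5,0,0,0,0],[1.5,43.5,0,0,0,0],[1.5,42,0,0,0,0],[0,0,0,0,0,0]]';python3 -m handwheel '[[0,0,0,0,0,0],[0,0,0,0,0,0]]'
python3 - <<'E'
from h import *
s=vision.capture('side')[:,:,::-1]
c=lambda im,x,y,w,h,k: cv2.resize(im[y:y+h,x:x+w],None,fx=k,fy=k,interpolation=cv2.INTER_CUBIC)
cv2.imwrite('pics/a5.png',c(s,225,60,80,100,6))
t=vision.capture('top')[:,:,::-1];cv2.imwrite('pics/a5t.png',c(t,60,100,150,130,5))
E
```

```text
time_s: 5.3
tool_pos: [0.5593, 0.2495, 0.1673]
tool_rot: [-0.57, -0.416, 0.417, 0.573]
contact_force: [-0.9, -0.8, -5.8]
width: 0.0415
time_s: 5.5
tool_pos: [0.5595, 0.2434, 0.1685]
tool_rot: [-0.572, -0.414, 0.416, 0.573]
contact_force: [-0.3, -1.0, -3.7]
width: 0.0414
```

View pics/a5.png

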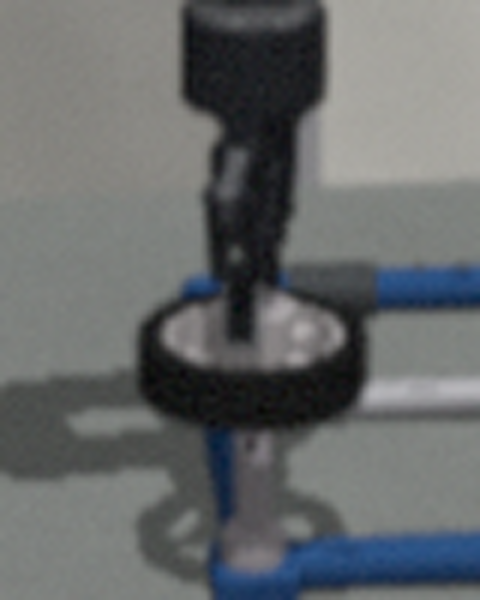

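View pics/a5t.png

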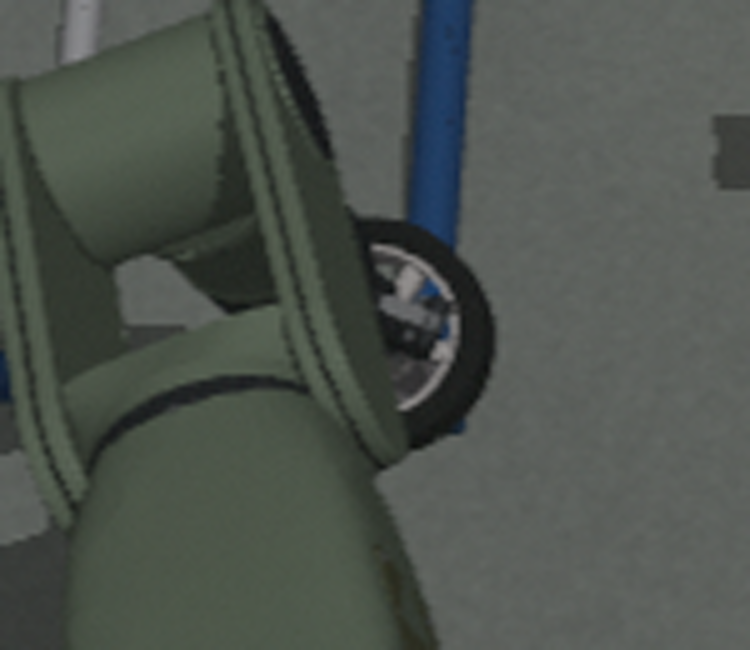

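Run:
```python
from h import *
from scipy.optimize import least_squares
p=[(375,217),(430,232),(470,265),(493,310),(496,345),(480,395),(445,435),(415,450)]
P=np.array([plane('top',60+(x+.5)/5-.5,100+(y+.5)/5-.5,.160)[:2] for x,y in p])
r=least_squares(lambda q:np.hypot(*(P-q).T)-.0625,[.56,.245]);print(r.x,r.fun.round(4))
r=least_squares(lambda q:np.hypot(*(P-q[:2]).T)-q[2],[.56,.245,.06]);print(r.x)
print(status.sense()['tool_pos'],status.sense()['contact_force'])
for X in ([.5600,.246,.106],[.56,.246,.128],[.56,.246,.16]): print(proj('side',np.array(X)),proj('top',np.array(X)))
c=vision.camera_info('top');print(-np.array(c['R']).T@c['t'])
```

```text
[0.55607831 0.23693336] [ 0.0034  0.0002 -0.0012 -0.0006 -0.0001  0.0004  0.0015  0.0013]
[0.55546605 0.24062402 0.06546839]
[0.56007574 0.24309126 0.16948033] [-0.31998707  0.47981847 -4.85826449]
(np.float64(266.83504033203457), np.float64(130.4371368551703)) (np.float64(136.86839306006016), np.float64(170.32316261487398))
(np.float64(266.82458773711403), np.float64(124.22241441146619)) (np.float64(134.8468409002843), np.float64(168.48604444886342))
(np.float64(266.8090898290328), np.float64(115.00793724910105)) (np.float64(131.78053237808862), np.float64(165.6994870694371))
[ 0.27175359 -0.08144881  1.36611179]
```

Run:
```python
from h import *
from scipy.optimize import least_squares
p=[(375,217),(430,232),(470,265),(493,310),(496,345),(480,395),(445,435),(415,450)]
# silhouette of cylinder z .128-.160 radius .0625: pixel distance to projected convex hull outline
a=np.linspace(0,2*np.pi,200)
p=np.array([(60+(x+.5)/5-.5,100+(y+.5)/5-.5) for x,y in p])
for z0 in (.126,.128,.130):
  def f(q):
    pts=np.array([proj('top',np.array([q[0]+.0625*np.cos(t),q[1]+.0625*np.sin(t),z])) for z in (z0,z0+.032) for t in a],np.float32)
    h=cv2.convexHull(pts)
    return [cv2.pointPolygonTest(h,(float(u),float(v)),True) for u,v in p]
  r=least_squares(f,[.56,.245],diff_step=1e-3);print(z0,r.x,np.round(r.fun,2))
```

```text
Traceback (most recent call last):
  File "h.py", line 10, in proj
    c=vision.camera_info(n);p=np.array(c['R'])@X+c['t'];return c['fx']*p[0]/p[2]+c['cx'],c['fy']*p[1]/p[2]+c['cy']
ValueError: time passes only in moves, steps and waits
```

That fit amounted to searching over a drawn model, which the rules forbid. I'll drop it and instead cast the camera-facing rim points onto the lower-edge plane.

Run:
```python
from h import *
from scipy.optimize import least_squares
for sel,z in (([(470,265),(493,310),(496,345),(480,395),(445,435),(415,450)],.128),([(375,217),(430,232)],.16)):
  P=np.array([plane('top',60+(x+.5)/5-.5,100+(y+.5)/5-.5,z)[:2] for x,y in sel])
  r=least_squares(lambda q:np.hypot(*(P-q).T)-.0625,[.56,.245]);print(r.x,r.fun.round(4))
```

```text
[0.56141664 0.24361777] [ 0.0006 -0.0001 -0.0003 -0.0005  0.0004  0.0004]
[0.55928515 0.24293667] [0. 0.]
```

```bash
python3 -m handwheel '[[0,2.5,-10,0,0,0],[0,0,-8,0,0,0],[0,0,-4,0,0,0],[0,0,-4,0,0,0],[0,0,0,0,0,0],[0,0,0,0,0,0]]'; python3 -m handwheel '[[0,0,-4,0,0,0],[0,0,-4,0,0,0],[0,0,0,0,0,0]]'
```

```text
time_s: 6.2
tool_pos: [0.5605, 0.247, 0.1444]
tool_rot: [0.572, 0.415, -0.415, -0.572]
contact_force: [0.1, 0.0, -4.7]
width: 0.0411
time_s: 6.5
tool_pos: [0.5599, 0.2468, 0.1356]
tool_rot: [-0.572, -0.415, 0.416, 0.573]
contact_force: [-0.8, 0.7, -4.8]
width: 0.0413
```

```bash
python3 -m handwheel '[[0,0,-8,0,0,0],[0,0,-8,0,0,0],[0,0,-8,0,0,0],[0,0,-8,0,0,0],[0,0,-8,0,0,0],[0,0,0,0,0,0]]'; python3 -m handwheel '[[0,0,-5,0,0,0],[0,0,-5,0,0,0],[0,0,-3,0,0,0],[0,0,0,0,0,0]]'
```

```text
time_s: 7.1
tool_pos: [0.5596, 0.2467, 0.0947]
tool_rot: [-0.572, -0.414, 0.416, 0.573]
contact_force: [-0.0, 0.2, -4.8]
width: 0.0417
time_s: 7.5
tool_pos: [0.5601, 0.2468, 0.0828]
tool_rot: [-0.572, -0.415, 0.415, 0.573]
contact_force: [-0.2, 0.3, -5.4]
width: 0.0411
```

```bash
python3 -m handwheel '[[0,0,-1,0,0,0],[0,0,-1,0,0,0],[0,0,0,0,0,0],[0,0,0,0,0,0]]';  python3 -m handwheel '[[0,0,0,0,0,0],[0,0,0,0,0,0],[0,0,0,0,0,0],[0,0,0,0,0,0]]' 0.7; python3 -m handwheel '[[0,0,10,0,0,0],[0,0,40,0,0,0],[0,0,40,0,0,0],[0,-30,10,0,0,0],[0,-40,0,0,0,0],[0,-45,0,0,0,0],[0,-45,0,0,0,0]]'
```

```text
time_s: 7.9
tool_pos: [0.5604, 0.247, 0.0814]
tool_rot: [0.572, 0.415, -0.415, -0.572]
contact_force: [0.3, 0.1, -4.8]
width: 0.0412
time_s: 8.3
tool_pos: [0.5608, 0.2471, 0.0819]
tool_rot: [0.572, 0.416, -0.415, -0.572]
contact_force: [-0.3, 0.3, -0.1]
width: 0.0595
time_s: 9.0
tool_pos: [0.5604, 0.0857, 0.1825]
tool_rot: [0.572, 0.416, -0.415, -0.572]
contact_force: [0.6, -0.7, -0.4]
width: 0.0598
```

```bash
python3 -m handwheel '[[0,-45,0,0,0,0],[-8,-45,0,0,0,0],[-8,-45,0,0,0,0],[-8,-45,0,0,0,0],[-8,-45,0,0,0,0],[-8,-45,0,0,0,0],[-8,-40,0,0,0,0]]'
python3 - <<'E'
from h import *
S=np.mean([vision.capture('side')[:,:,::-1].astype(float) for _ in range(8)],0);np.save('S.npy',S)
T=np.mean([vision.capture('top')[:,:,::-1].astype(float) for _ in range(4)],0);np.save('T.npy',T)
c=lambda im,x,y,w,h,k: cv2.resize(np.clip(im,0,255).astype(np.uint8)[y:y+h,x:x+w],None,fx=k,fy=k,interpolation=cv2.INTER_CUBIC)
cv2.imwrite('pics/b1.png',np.hstack([c(T,105,140,60,60,6),c(S,240,110,60,60,6)]))
cv2.imwrite('pics/b1h.png',c(S,255,122,24,24,24))
print(S.mean(2)[124:142,260:275].astype(int))
E
```

```text
time_s: 9.7
tool_pos: [0.512, -0.2252, 0.1824]
tool_rot: [0.573, 0.415, -0.415, -0.572]
contact_force: [-0.4, 0.3, 0.1]
width: 0.0599
[[ 81  88  93  96 100 100 100 102 107 109 109 110 111 108 105]
 [ 67  75  80  88  92  94  96 102 105 107 103 103 102 100  95]
 [ 49  54  59  65  69  73  76  80  84  83  81  79  79  74  69]
 [ 35  39  41  45  48  51  54  54  57  56  56  53  54  49  47]
 [ 35  33  35  36  35  37  39  40  43  40  41  42  40  40  37]
 [ 32  34  30  31  35  35  33  34  34  36  35  35  33  35  33]
 [ 32  29  32  33  32  33  34  33  35  33  34  33  35  33  34]
 [ 31  33  32  32  31  34  33  34  34  34  34  33  35  34  34]
 [ 31  31  34  32  33  35  34  36  34  34  32  33  34  36  34]
 [ 31  30  34  33  34  34  34  34  33  33  33  35  33  34  34]
 [ 30  33  32  32  33  33  33  34  34  33  35  34  33  33  33]
 [ 34  33  33  32  33  33  34  33  34  34  34  34  33  33  33]
 [ 31  32  32  32  35  32  35  35  36  35  33  34  33  33  33]
 [ 32  34  32  31  33  32  32  34  33  35  33  34  35  35  33]
 [ 32  33  32  33  34  35  33  33  34  34  33  33  35  33  35]
 [ 34  32  33  31  31  33  33  34  34  35  33  33  35  33  33]
 [ 30  32  33  31  33  35  34  33  33  35  33  32  32  33  33]
 [ 31  32  31  32  33  34  35  33  33  32  33  34  35  33  31]]
```

View pics/b1.png

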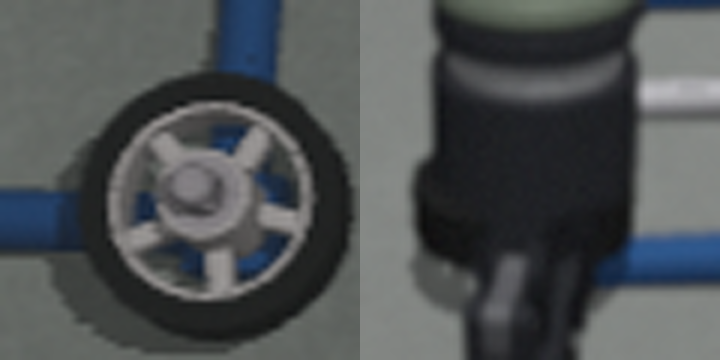

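View pics/b1h.png

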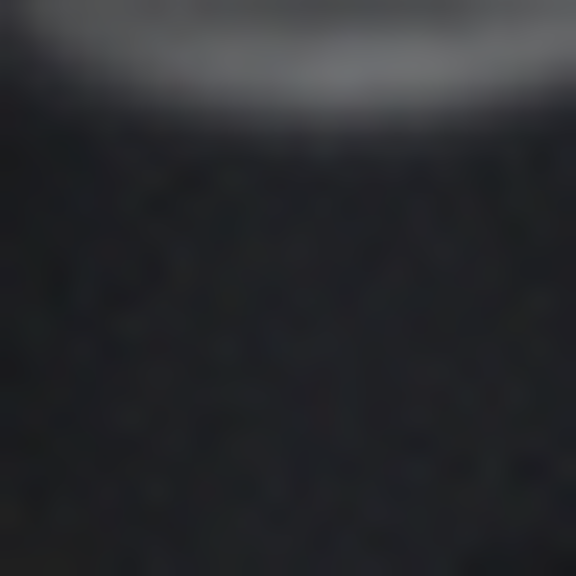

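Run:
```python
from h import *
T=np.load('T.npy');t0=cv2.imread('pics/top0.png').astype(float)
c=lambda im,x,y,w,h,k: cv2.resize(np.clip(im,0,255).astype(np.uint8)[y:y+h,x:x+w],None,fx=k,fy=k,interpolation=cv2.INTER_CUBIC)
cv2.imwrite('pics/b2.png',np.hstack([c(T,343,195,30,34,14)]))
```

```text
(no output)
```

View pics/b2.png

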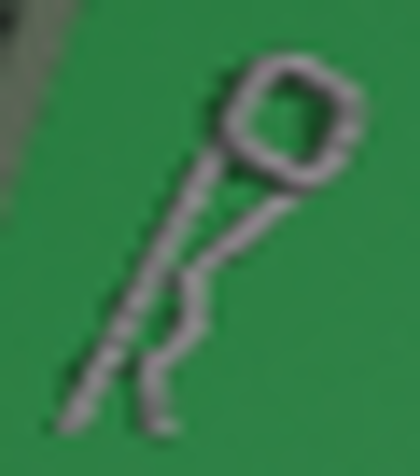

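The top crop shows the clip alone. Its head centre is at crop (293,120), and the straight leg runs from (210,160) to (72,425), with the bent leg to its right.

Run:
```python
from h import *
f=lambda X,Y:((X+.5)/14-.5+343,(Y+.5)/14-.5+195)
a=plane('top',*f(210,160),.0055);b=plane('top',*f(72,425),.0055)
d=b-a;th=np.arctan2(d[1],d[0]);print('heading',np.degrees(th),'len',np.linalg.norm(d))
x=np.array([np.cos(th),np.sin(th)]);y=np.array([-x[1],x[0]])
hd=plane('top',*f(293,120),.013)[:2];print('head',hd,'tip',b)
tip=plane('top',*f(64,437),.0055)[:2]
print('rel tip: expect 79.5,-10.5',(tip-hd)@x,(tip-hd)@y,'leg',(b[:2]-hd)@x,(b[:2]-hd)@y)
s=cv2.imread('pics/side0.png');crop(s,'b3.png',232,272,45,32,14)
st=status.sense();print(st['tool_pos'],st['joint_pos'],np.degrees(np.arctan2(*Ro.from_quat(st['tool_rot']).as_matrix()[[1,0],0])))
```

```text
heading 151.48169661557165 len 0.06308783117034622
head [ 0.48844478 -0.39151957] tip [ 0.4256852  -0.34564336  0.0055    ]
rel tip: expect 79.5,-10.5 0.08005796421946379 -0.010661023758820835 leg 0.0770477378629399 -0.010345899143430915
[ 0.51260261 -0.22216158  0.18138468] [-4.29616864e-01  3.39708064e-01  1.69630551e+00  1.37587394e-04
  1.10563518e+00 -1.68613201e+00] 71.98947851458527
```

View pics/b3.png

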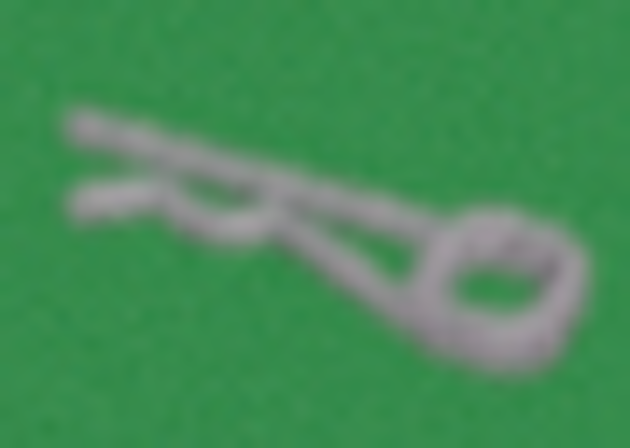

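```bash
python3 -m handwheel '[[-6,-42.4,-20,0,0,-2.6],[-6,-42.4,-20,0,0,-2.6],[-6,-42.4,-20,0,0,-2.6],[-6,-42.3,-20,0,0,-2.7],[0,0,-30,0,0,0],[0,0,0,0,0,0],[0,0,0,0,0,0]]' 0.43 30;  python3 - <<'E'
from h import *
f=lambda X,Y:((X+.5)/14-.5+343,(Y+.5)/14-.5+195)
g=lambda X,Y:((X+.5)/14-.5+232,(Y+.5)/14-.5+272)
print(tri(f(293,120),g(505,283)))
s=vision.capture('side')[:,:,::-1];crop(s,'b4.png',232,240,60,60,10)
st=status.sense();print(st['tool_pos'],np.degrees(np.arctan2(*Ro.from_quat(st['tool_rot']).as_matrix()[[1,0],0])))
E
```

```text
time_s: 11.0
tool_pos: [0.4884, -0.3918, 0.0712]
tool_rot: [-0.607, -0.361, 0.361, 0.608]
contact_force: [0.3, 0.1, -0.0]
width: 0.0369
(array([ 0.48963154, -0.39185948,  0.01150746]), np.float64(0.0018729535854171658))
[ 0.48917585 -0.39208643  0.07239929] 61.47001077973993
```

View pics/b4.png

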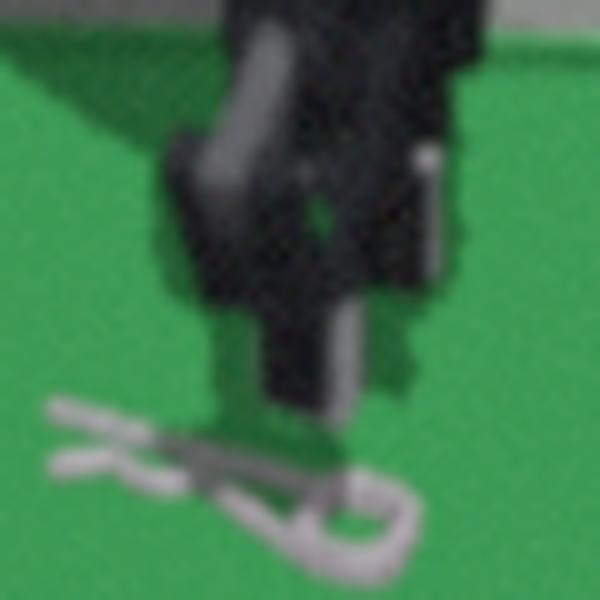

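```bash
python3 -m handwheel '[[0,0,-20,0,0,0],[0,0,-20,0,0,0],[0,0,-6,0,0,0],[0,0,0,0,0,0],[0,0,0,0,0,0]]'; python3 -m handwheel '[[0,0,-3,0,0,0],[0,0,-3,0,0,0],[0,0,-2,0,0,0],[0,0,0,0,0,0],[0,0,0,0,0,0]]'
```

```text
time_s: 11.55
tool_pos: [0.4894, -0.3927, 0.0269]
tool_rot: [0.609, 0.362, -0.361, -0.607]
contact_force: [-1.0, -0.2, 0.2]
width: 0.0366
time_s: 12.05
tool_pos: [0.4883, -0.3926, 0.0173]
tool_rot: [-0.608, -0.361, 0.361, 0.608]
contact_force: [-0.6, -0.2, -0.1]
width: 0.0366
```

Run:
```python
from h import *
s=vision.capture('side')[:,:,::-1];crop(s,'b5.png',232,250,60,55,10)
```

```text
(no output)
```

View pics/b5.png

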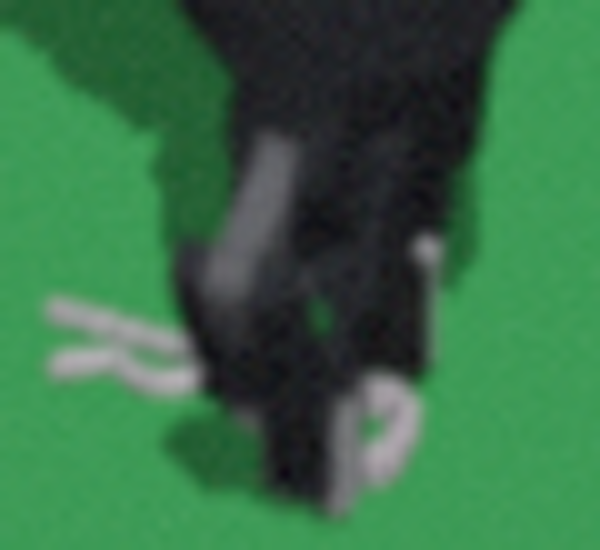

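```bash
python3 -m handwheel '[[0,0,-1.5,0,0,0],[0,0,0,0,0,0]]';  python3 -m handwheel '[[0,0,0,0,0,0],[0,0,0,0,0,0],[0,0,0,0,0,0],[0,0,0,0,0,0]]' 0.1 60; python3 -m handwheel '[[0,0,5,0,0,0],[0,0,20,0,0,0],[0,0,30,0,0,0],[0,0,40,0,0,0],[0,0,30,0,0,0],[0,0,0,0,0,0],[0,0,0,0,0,0]]'
python3 - <<'E'
from h import *
s=vision.capture('side')[:,:,::-1];crop(s,'b6.png',222,170,80,75,8)
E
```

```text
time_s: 12.3
tool_pos: [0.4883, -0.3924, 0.0157]
tool_rot: [-0.608, -0.361, 0.361, 0.608]
contact_force: [0.9, 0.2, 0.4]
width: 0.0364
time_s: 12.7
tool_pos: [0.4885, -0.3926, 0.0161]
tool_rot: [0.608, 0.361, -0.361, -0.608]
contact_force: [-0.8, 0.5, 2.4]
width: 0.0239
time_s: 13.4
tool_pos: [0.4883, -0.3924, 0.1412]
tool_rot: [0.608, 0.361, -0.361, -0.608]
contact_force: [-0.6, 1.0, -0.7]
width: 0.0237
```

View pics/b6.png

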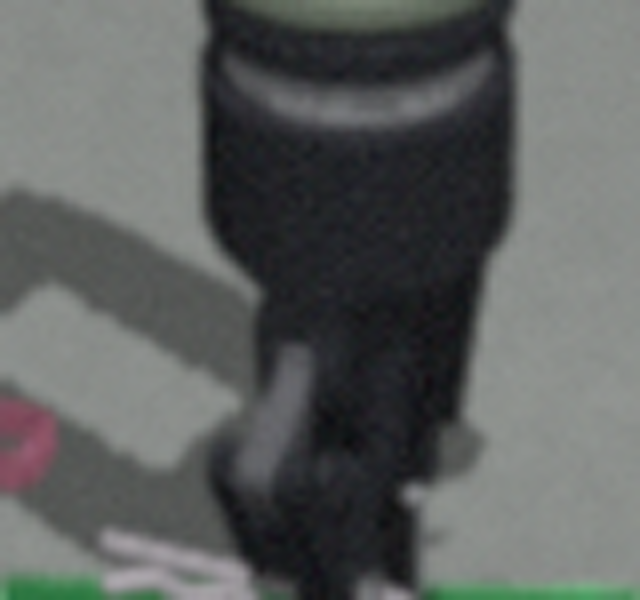

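The clip is gripped and lifted, with its legs visible at crop (100–250,540–590), level and parallel to where they lay. Next I'll carry it to a spot beside the axle, turning it on the way.

```bash
python3 -m handwheel '[[-3.2,45.2,0,0,0,-6.3],[-3.2,45.2,0,0,0,-6.3],[-3.2,45.2,0,0,0,-6.3],[-3.2,45.2,0,0,0,-6.3],[-3.2,45.2,0,0,0,-6.3],[-3.2,45.2,0,0,0,-6.3],[-3.2,45.2,0,0,0,-6.3],[-3.2,45.2,0,0,0,-6.3]]';python3 -m handwheel '[[-3.2,45.2,0,0,0,-6.3],[-3.2,45.2,0,0,0,-6.3],[-3.2,45.2,0,0,0,-6.3],[-3.2,45.2,0,0,0,-6.3],[0,0,0,0,0,0],[0,0,0,0,0,0]]'
python3 - <<'E'
from h import *
S=np.mean([vision.capture('side')[:,:,::-1].astype(float) for _ in range(6)],0);np.save('S.npy',S)
T=np.mean([vision.capture('top')[:,:,::-1].astype(float) for _ in range(3)],0);np.save('T.npy',T)
c=lambda im,x,y,w,h,k: cv2.resize(np.clip(im,0,255).astype(np.uint8)[y:y+h,x:x+w],None,fx=k,fy=k,interpolation=cv2.INTER_CUBIC)
cv2.imwrite('pics/c1.png',np.hstack([c(T,110,140,80,100,5),c(S,215,110,80,100,5)]))
cv2.imwrite('pics/c1h.png',c(S,255,122,24,24,24))
print(S.mean(2)[124:144,260:275].astype(int))
st=status.sense();print(st['tool_pos'],np.degrees(np.arctan2(*Ro.from_quat(st['tool_rot']).as_matrix()[[1,0],0])))
E
```

```text
time_s: 14.25
tool_pos: [0.4611, -0.0292, 0.1392]
tool_rot: [-0.704, -0.065, 0.067, 0.704]
contact_force: [0.9, 0.9, -0.4]
width: 0.0237
time_s: 14.85
tool_pos: [0.4487, 0.1503, 0.1393]
tool_rot: [0.703, -0.087, 0.085, -0.701]
contact_force: [0.9, -0.8, -0.0]
width: 0.0234
[[ 77  79  82  85 107 140 156 159 158 156 157 162 163 161 161]
 [ 74  80  81  85 107 146 168 167 164 161 164 178 182 181 182]
 [ 72  79  82  83  99 140 171 170 167 166 168 176 179 178 177]
 [ 72  77  81  81  89 125 158 163 160 158 158 160 160 158 157]
 [ 69  78  80  81  86 113 141 148 145 140 134 133 132 130 129]
 [ 68  76  79  84 101 132 148 153 148 133 110 102 100  99  99]
 [ 64  73  77  84 106 139 155 160 153 136 101  84  83  84  86]
 [ 56  60  64  75  98 130 145 151 146 132  95  76  78  86  92]
 [ 40  49  67  85  99 122 128 131 134 127  94  72  65  70  75]
 [ 63  84 113 130 117 123 102 103 124 124 112 107  90  78  66]
 [114 139 149 149 123 124  96  95 119 121 127 141 139 134 111]
 [135 159 161 153 128 129 126 127 129 126 137 153 158 156 128]
 [134 151 155 157 147 144 146 147 141 143 152 156 153 149 132]
 [134 129 136 154 159 158 154 155 153 156 163 158 142 139 145]
 [126 112 117 137 147 150 147 147 144 147 151 147 133 138 164]
 [109 106 113 125 132 136 138 136 134 135 136 135 131 141 166]
 [101 104 115 123 128 133 134 136 135 136 135 131 132 138 150]
 [115 107 114 124 129 133 135 136 137 135 133 132 132 136 134]
 [150 120 116 124 129 134 136 137 136 135 134 131 133 143 140]
 [170 132 118 125 129 134 137 139 136 136 134 132 141 160 161]]
[0.45010297 0.1491848  0.14087742] -14.266944729780542
```

View pics/c1.png

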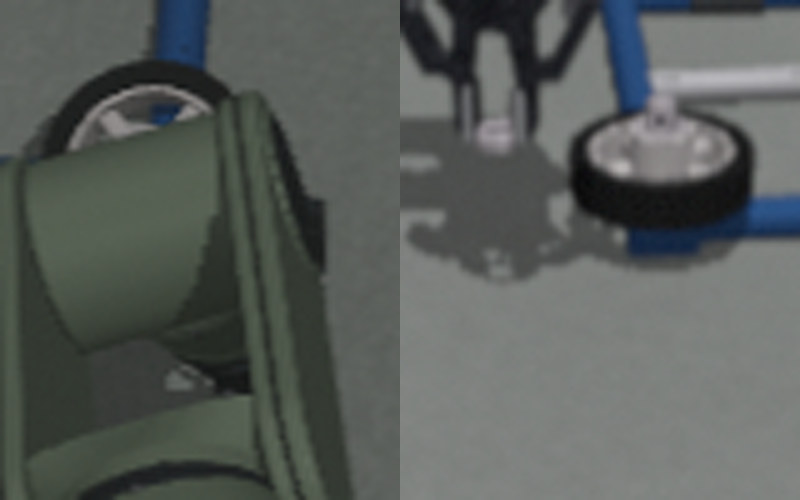

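View pics/c1h.png

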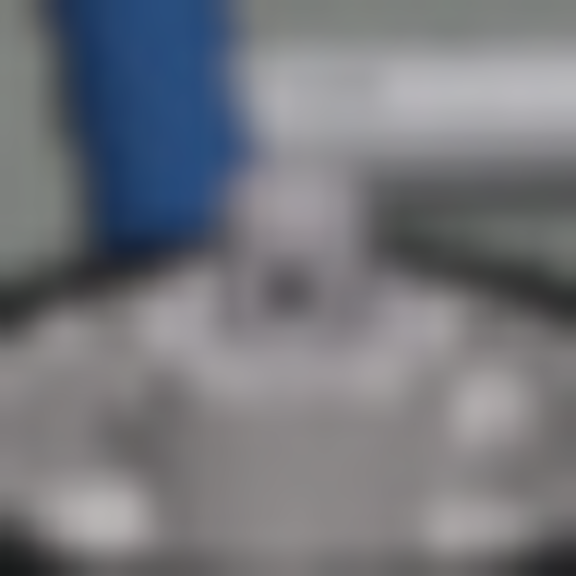

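```bash
python3 -m handwheel '[[40,1,0,0,0,2],[39,1,0,0,0,0],[0,0,-20,0,0,0],[0,0,-15,0,0,0],[0,0,0,0,0,0],[0,0,0,0,0,0],[0,0,0,0,0,0]]'
python3 - <<'E'
from h import *
S=np.mean([vision.capture('side')[:,:,::-1].astype(float) for _ in range(3)],0)
T=np.mean([vision.capture('top')[:,:,::-1].astype(float) for _ in range(3)],0)
c=lambda im,x,y,w,h,k: cv2.resize(np.clip(im,0,255).astype(np.uint8)[y:y+h,x:x+w],None,fx=k,fy=k,interpolation=cv2.INTER_CUBIC)
cv2.imwrite('pics/c2.png',np.hstack([c(T,110,140,66,80,6),c(S,235,110,66,80,6)]))
ps=[status.sense()['tool_pos']];st=status.sense();print(st['tool_pos'],np.degrees(np.arctan2(*Ro.from_quat(st['tool_rot']).as_matrix()[[1,0],0])),st['contact_force'])
E
```

```text
time_s: 16.0
tool_pos: [0.5295, 0.1519, 0.1068]
tool_rot: [-0.703, 0.075, -0.076, 0.703]
contact_force: [-0.3, 0.6, -0.0]
width: 0.0235
[0.52910964 0.1519615  0.10633202] -12.186697273914282 [ 0.12553883 -0.54636747 -0.65309022]
```

View pics/c2.png

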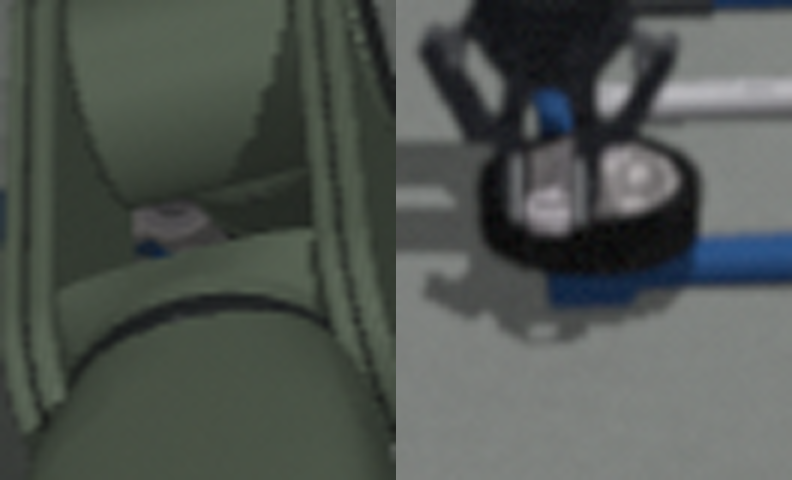

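The gripper holds the clip head at side crop (545,210), behind the axle line, and the arm covers most of the top view. From here I'll go by feel: lower 3 mm, then advance along heading 78°.

```bash
python3 -m handwheel '[[0,0,-3,0,0,0],[0.4,2,0,0,0,0],[0.4,2,0,0,0,0],[0.4,2,0,0,0,0],[0.4,1,0,0,0,0],[0,0,0,0,0,0],[0,0,0,0,0,0]]';python3 -m handwheel '[[0.2,1,0,0,0,0],[0.2,1,0,0,0,0],[0,0,0,0,0,0]]';python3 -m handwheel '[[0.2,1,0,0,0,0],[0.2,1,0,0,0,0],[0,0,0,0,0,0]]'
```

```text
time_s: 17.0
tool_pos: [0.5306, 0.1589, 0.1028]
tool_rot: [0.703, -0.075, 0.075, -0.703]
contact_force: [0.4, 0.1, -0.2]
width: 0.0233
time_s: 17.3
tool_pos: [0.5311, 0.161, 0.1029]
tool_rot: [-0.703, 0.075, -0.075, 0.703]
contact_force: [-0.4, -0.4, -1.1]
width: 0.0238
time_s: 17.6
tool_pos: [0.5314, 0.163, 0.1028]
tool_rot: [-0.703, 0.075, -0.075, 0.703]
contact_force: [-0.4, -0.2, -0.8]
width: 0.0237
```

```bash
python3 -m handwheel '[[0.2,1,0,0,0,0],[0.2,1,0,0,0,0],[0,0,0,0,0,0]]';python3 -m handwheel '[[0.2,1,0,0,0,0],[0.2,1,0,0,0,0],[0,0,0,0,0,0]]'
```

```text
time_s: 17.9
tool_pos: [0.5318, 0.165, 0.1028]
tool_rot: [-0.703, 0.075, -0.075, 0.703]
contact_force: [-0.1, -0.8, 0.7]
width: 0.0237
time_s: 18.2
tool_pos: [0.5321, 0.167, 0.1028]
tool_rot: [0.703, -0.075, 0.075, -0.703]
contact_force: [-0.5, 0.2, -0.6]
width: 0.0238
```

There's no force 5.5 mm past the axle surface, so the leg is in the hole. I'll keep going.

```bash
python3 -m handwheel '[[0.2,1,0,0,0,0],[0.2,1,0,0,0,0],[0.2,1,0,0,0,0],[0.2,1,0,0,0,0],[0,0,0,0,0,0]]';python3 -m handwheel '[[0.2,1,0,0,0,0],[0.2,1,0,0,0,0],[0.2,1,0,0,0,0],[0.2,1,0,0,0,0],[0,0,0,0,0,0]]';python3 -m handwheel '[[0.2,1,0,0,0,0],[0.2,1,0,0,0,0],[0.2,1,0,0,0,0],[0.2,1,0,0,0,0],[0,0,0,0,0,0]]'
```

```text
time_s: 18.7
tool_pos: [0.533, 0.1711, 0.1028]
tool_rot: [-0.703, 0.075, -0.075, 0.703]
contact_force: [-1.2, 0.7, -1.6]
width: 0.0237
time_s: 19.2
tool_pos: [0.5339, 0.1751, 0.1028]
tool_rot: [-0.703, 0.075, -0.075, 0.703]
contact_force: [0.3, 0.1, 0.1]
width: 0.0233
time_s: 19.7
tool_pos: [0.5347, 0.1791, 0.1029]
tool_rot: [-0.703, 0.075, -0.075, 0.703]
contact_force: [0.6, 0.1, -0.1]
width: 0.0235
```

```bash
for i in 1 2; do :; done; python3 -m handwheel '[[0.2,1,0,0,0,0],[0.2,1,0,0,0,0],[0.2,1,0,0,0,0],[0.2,1,0,0,0,0],[0,0,0,0,0,0]]';python3 -m handwheel '[[0.2,1,0,0,0,0],[0.2,1,0,0,0,0],[0.2,1,0,0,0,0],[0,0,0,0,0,0]]';python3 -m handwheel '[[0.2,1,0,0,0,0],[0.2,1,0,0,0,0],[0.2,1,0,0,0,0],[0,0,0,0,0,0]]'
```

```text
time_s: 20.2
tool_pos: [0.5355, 0.1831, 0.1029]
tool_rot: [-0.703, 0.075, -0.075, 0.703]
contact_force: [0.2, 0.7, -0.3]
width: 0.0235
time_s: 20.6
tool_pos: [0.5355, 0.1853, 0.1026]
tool_rot: [0.704, -0.075, 0.075, -0.703]
contact_force: [-1.5, -3.2, -0.0]
width: 0.0239
time_s: 21.0
tool_pos: [0.5354, 0.1869, 0.1023]
tool_rot: [0.705, -0.076, 0.074, -0.702]
contact_force: [-2.2, -8.0, 0.0]
width: 0.0236
```

```bash
python3 -m handwheel '[[0.2,1,0,0,0,0],[0,0,0,0,0,0]]';python3 -m handwheel '[[0.2,1,0,0,0,0],[0,0,0,0,0,0]]';python3 -m handwheel '[[0.2,1,0,0,0,0],[0,0,0,0,0,0]]'
```

```text
time_s: 21.2
tool_pos: [0.5355, 0.1877, 0.1023]
tool_rot: [0.705, -0.076, 0.074, -0.701]
contact_force: [-1.9, -8.9, 0.6]
width: 0.0233
time_s: 21.4
tool_pos: [0.5355, 0.1883, 0.1023]
tool_rot: [0.705, -0.076, 0.074, -0.701]
contact_force: [-1.9, -10.4, 1.6]
width: 0.0235
time_s: 21.6
tool_pos: [0.5358, 0.1893, 0.1023]
tool_rot: [0.705, -0.076, 0.074, -0.701]
contact_force: [-3.7, -8.6, 1.5]
width: 0.0238
```

```bash
python3 -m handwheel '[[0.2,1,0,0,0,0],[0,0,0,0,0,0]]';python3 -m handwheel '[[0.2,1,0,0,0,0],[0,0,0,0,0,0]]';python3 -m handwheel '[[0.2,1,0,0,0,0],[0,0,0,0,0,0]]'
```

```text
time_s: 21.8
tool_pos: [0.5366, 0.192, 0.1026]
tool_rot: [0.704, -0.076, 0.075, -0.703]
contact_force: [-2.0, -2.5, 0.9]
width: 0.0239
time_s: 22.0
tool_pos: [0.5371, 0.1938, 0.1027]
tool_rot: [0.703, -0.076, 0.075, -0.703]
contact_force: [-2.9, -2.4, 0.1]
width: 0.0234
time_s: 22.2
tool_pos: [0.5377, 0.1956, 0.1028]
tool_rot: [-0.703, 0.075, -0.075, 0.704]
contact_force: [-2.6, -0.1, 0.2]
width: 0.0233
```

```bash
python3 -m handwheel '[[0.2,1,0,0,0,0],[0,0,0,0,0,0]]';python3 -m handwheel '[[0.2,1,0,0,0,0],[0,0,0,0,0,0]]';python3 -m handwheel '[[0.2,1,0,0,0,0],[0,0,0,0,0,0]]'
```

```text
time_s: 22.4
tool_pos: [0.538, 0.1965, 0.1028]
tool_rot: [-0.703, 0.075, -0.075, 0.703]
contact_force: [-2.6, 0.5, 0.7]
width: 0.0237
time_s: 22.6
tool_pos: [0.5383, 0.1974, 0.1029]
tool_rot: [-0.703, 0.075, -0.075, 0.703]
contact_force: [-2.7, 0.6, -1.2]
width: 0.0233
time_s: 22.8
tool_pos: [0.5385, 0.1984, 0.1029]
tool_rot: [-0.703, 0.075, -0.075, 0.703]
contact_force: [-2.0, 1.2, 0.8]
width: 0.0236
```

```bash
python3 -m handwheel '[[0,1,0,0,0,0],[0,0,0,0,0,0]]';python3 -m handwheel '[[0,1,0,0,0,0],[0,0,0,0,0,0]]'
python3 - <<'E'
from h import *
F=[]
for _ in range(4):
    vision.capture('side'); s=status.sense();F.append(np.r_[s['contact_force'],s['tool_pos']*1e3])
print(np.mean(F,0).round(1))
E
```

```text
time_s: 23.0
tool_pos: [0.5387, 0.1992, 0.1029]
tool_rot: [-0.703, 0.075, -0.075, 0.703]
contact_force: [-1.4, 1.0, 0.2]
width: 0.0236
time_s: 23.2
tool_pos: [0.5389, 0.2003, 0.103]
tool_rot: [-0.703, 0.075, -0.076, 0.703]
contact_force: [-1.6, 1.3, -0.1]
width: 0.0236
[-6.000e-01  2.500e+00 -2.000e-01  5.389e+02  2.003e+02  1.030e+02]
```

```bash
python3 -m handwheel '[[0,1,0,0,0,0],[0,0,0,0,0,0]]'
python3 - <<'E'
from h import *
F=[]
for _ in range(4):
    vision.capture('side'); s=status.sense();F.append(np.r_[s['contact_force'],s['tool_pos']*1e3])
print(np.mean(F,0).round(1))
E
python3 -m handwheel '[[0.2,1,0,0,0,0],[0,0,0,0,0,0]]'
python3 - <<'E'
from h import *
F=[]
for _ in range(4):
    im=vision.capture('side'); s=status.sense();F.append(np.r_[s['contact_force'],s['tool_pos']*1e3])
print(np.mean(F,0).round(1))
crop(im[:,:,::-1],'d1.png',235,100,66,80,7)
E
```

```text
time_s: 23.6
tool_pos: [0.5388, 0.2008, 0.103]
tool_rot: [0.703, -0.075, 0.075, -0.703]
contact_force: [0.7, 0.8, 0.6]
width: 0.0235
[6.000e-01 4.000e-01 1.000e-01 5.387e+02 2.009e+02 1.030e+02]
time_s: 24.0
tool_pos: [0.5389, 0.2019, 0.1029]
tool_rot: [-0.703, 0.075, -0.075, 0.703]
contact_force: [0.6, -0.5, -0.5]
width: 0.0235
[ 9.000e-01 -4.000e-01 -0.000e+00  5.389e+02  2.019e+02  1.029e+02]
```

View pics/d1.png

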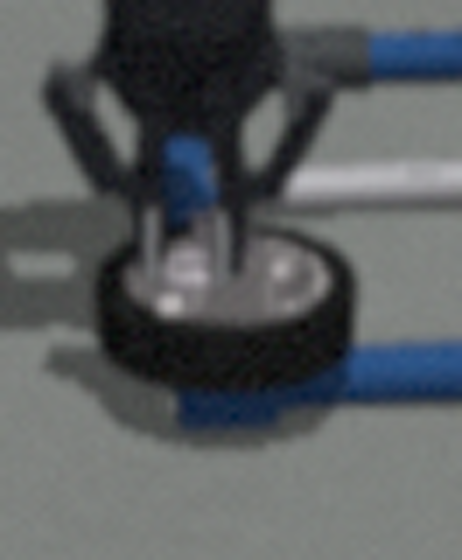

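Push forces have settled near zero at the expected home position. I'll release and back off.

```bash
python3 -m handwheel '[[0,0,0,0,0,0],[0,0,0,0,0,0],[0,0,0,0,0,0],[0,0,0,0,0,0]]' 0.55; python3 -m handwheel '[[0,0,5,0,0,0],[0,0,20,0,0,0],[0,0,40,0,0,0],[0,0,40,0,0,0],[-40,-20,20,0,0,0],[-45,-20,0,0,0,0],[-45,-20,0,0,0,0],[-45,-20,0,0,0,0]]';python3 -m handwheel '[[-40,-10,0,0,0,0],[0,0,0,0,0,0],[0,0,0,0,0,0]]'
python3 - <<'E'
from h import *
S=np.mean([vision.capture('side')[:,:,::-1].astype(float) for _ in range(3)],0)
T=np.mean([vision.capture('top')[:,:,::-1].astype(float) for _ in range(3)],0)
c=lambda im,x,y,w,h,k: cv2.resize(np.clip(im,0,255).astype(np.uint8)[y:y+h,x:x+w],None,fx=k,fy=k,interpolation=cv2.INTER_CUBIC)
cv2.imwrite('pics/e1.png',np.hstack([c(T,105,140,60,70,6),c(S,240,110,60,70,6)]))
cv2.imwrite('pics/e1t.png',T)
np.save('T.npy',T);np.save('S.npy',S)
E
```

```text
time_s: 24.6
tool_pos: [0.5384, 0.2019, 0.1028]
tool_rot: [0.703, -0.075, 0.075, -0.703]
contact_force: [-0.1, -0.3, -0.1]
width: 0.0468
time_s: 25.4
tool_pos: [0.3618, 0.1212, 0.2282]
tool_rot: [-0.703, 0.075, -0.075, 0.703]
contact_force: [1.0, -0.5, 1.0]
width: 0.0471
time_s: 25.7
tool_pos: [0.3236, 0.1119, 0.2287]
tool_rot: [-0.703, 0.074, -0.076, 0.704]
contact_force: [-0.0, -0.2, -0.4]
width: 0.0472[ WARN:0@10.575] global loadsave.cpp:1063 imwrite_ Unsupported depth image for selected encoder is fallbacked to CV_8U.
```

View pics/e1.png

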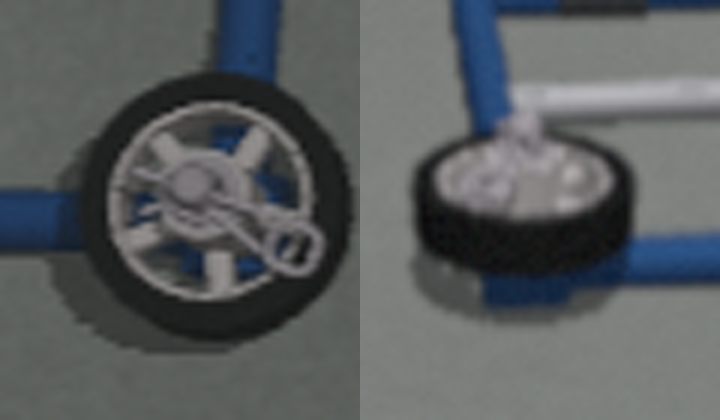

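View pics/e1t.png

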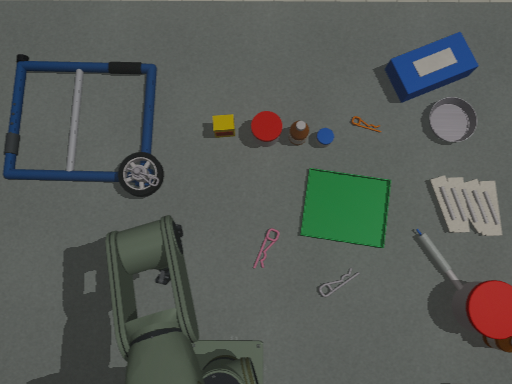

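The top crop shows the clip across the axle: head at (295,250), straight leg through with its tip at (140,170), and the bent leg on the near side. The loose items are unmoved. I'll check the numbers.

Run:
```python
from h import *
T=np.load('T.npy')
im=np.clip(T,0,255).astype(np.uint8)
crop(im,'e2.png',118,155,46,36,16)
f=lambda X,Y:((X+.5)/6-.5+105,(Y+.5)/6-.5+140)
h=plane('top',*f(295,250),.1005)[:2];a=plane('top',*f(192,183),.106)[:2];t=plane('top',*f(140,170),.093)[:2]
print('head',h,'axle',a,'tip',t,'head-axle',np.linalg.norm(h-a),'tip-axle',np.linalg.norm(t-a),'head-tip',np.linalg.norm(h-t))
t0=cv2.imread('pics/top0.png').astype(float)
d=np.abs(T-t0).max(2)[100:150,205:345];print('items diff max',d.max(),(d>25).sum())
```

```text
head [0.53090999 0.19952875] axle [0.56066782 0.24681712] tip [0.5696391  0.27457244] head-axle 0.05587233976157859 tip-axle 0.029169190656875454 head-tip 0.08444820451141646
items diff max 10.666666666666668 0
```

View pics/e2.png

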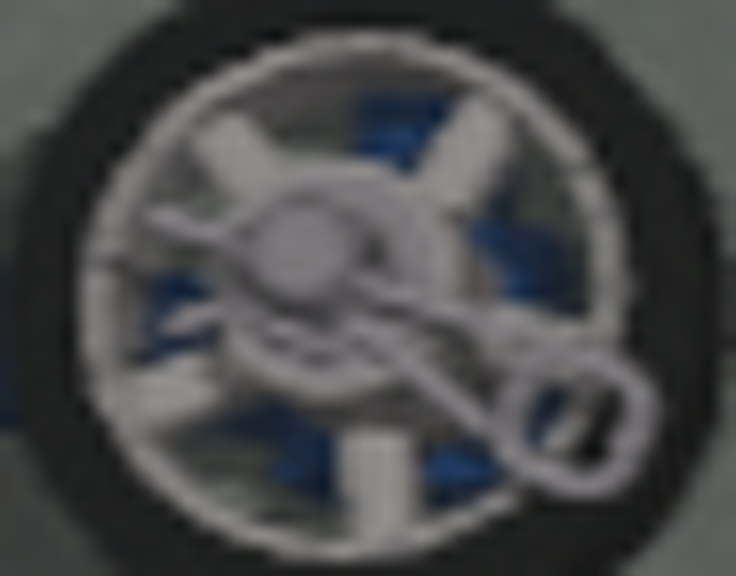

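Run:
```python
from h import *
S=np.clip(np.load('S.npy'),0,255).astype(np.uint8)
crop(S,'e3.png',245,120,45,36,16)
```

```text
(no output)
```

View pics/e3.png

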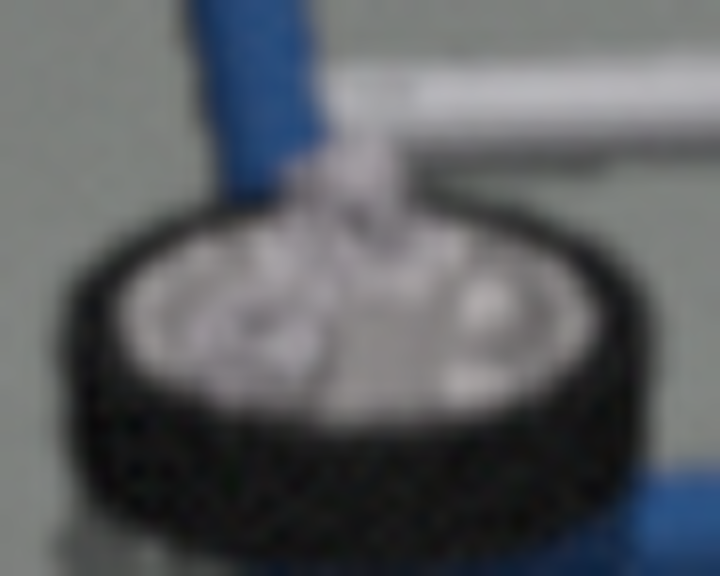

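Run:
```python
from h import *
f=lambda X,Y:((X+.5)/16-.5+118,(Y+.5)/16-.5+155)
g=lambda X,Y:((X+.5)/16-.5+245,(Y+.5)/16-.5+120)
print('head tri',tri(f(580,420),g(258,330)),'gaps')
A=tri(f(300,250),g(368,165));print('axle end tri',A)
print('top plane z .085-.1:',[plane('top',*f(580,420),z)[:2].round(4) for z in (.085,.093,.1005)])
a=plane('top',*f(300,250),.106)[:2]; print(a)
for z in (.085,.093,.1005):
  h=plane('top',*f(580,420),z)[:2]; b=plane('top',*f(152,215),.094)[:2]
  print(z,np.linalg.norm(h-a),np.linalg.norm(h-b), np.linalg.norm(b-a), np.degrees(np.arctan2(*(a-h)[::-1])), np.degrees(np.arctan2(*(b-a)[::-1])))
```

```text
head tri (array([0.53436422, 0.20104063, 0.09373681]), np.float64(0.0014731708231264214)) gaps
axle end tri (array([0.56135607, 0.24740339, 0.10710295]), np.float64(0.0022439991707201077))
top plane z .085-.1: [array([0.5354, 0.2029]), array([0.5338, 0.2012]), array([0.5322, 0.1995])]
[0.56045773 0.24763529]
0.085 0.05123206289194987 0.08118145966884609 0.03040111789707835 60.73155742013567 73.2067445686242
0.093 0.05358920815868996 0.08348535995748087 0.03040111789707835 60.124266492721794 73.2067445686242
0.1005 0.0558040518059713 0.08565116872422739 0.03040111789707835 59.60157904377162 73.2067445686242
```

Everything agrees with home to within about 2 mm, so I'll hand in.

Run:
```python
from cell import order,status
print(order.finish_job()); print(status.sense()['time_s'])
```

```text
the job is handed in; nothing more can be done
None
the job is handed in; nothing more can be done
```

The wheel is on the axle and locked with the R-clip from the tray. I handed the job in at about 26 s of the 72 s; the hand-in gives no verdict.

- **Wheel:** I gripped it by the hub boss, slid it over the axle and let it go. No side force showed on the way down. It was released about 1 mm above the collar height by the arm's reading, and the last pictures show it seated.
- **Clip:** I used the smaller of the two steel clips. The straight leg entered the hole at a heading of 78° without resistance. The push peaked at about 10.5 N riding over the axle, fell away at the snap, and was under 1 N when I let go.
- **Last checks:** The picture from above shows the straight leg through the axle and the bent leg round it. The tip stands 30.4 mm from the axle's axis (29.5 expected). A picture comparison showed no change at the bottle, tub, carton and tin, and the arm is well clear.
- **What disagreed:** The clip head measured 53.6 mm from the axle instead of 51.1, so the head and tip readings disagree by about 3 mm. The head also seems to sag a few millimetres. Taking both readings together, I put the clip within about 2 mm of home, against the 4 mm allowed. The bent leg's opening could not be measured directly.

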